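# Lock the hook fixture's index disc with its slide bar

## Robot

A 6-joint arm with a two-finger parallel gripper is mounted at the origin on the work surface. World frame = base frame: x ahead of the robot, y to its left, z up, the work surface at z = 0. Lengths are in m, angles in degrees, forces in N, time in s.
With the tool pointing down it reaches from about 0.4 to 0.825 m from the base axis. Payload 7 kg.
Tool frame: the origin (TCP) lies midway between the tips of the shut fingers; the grasp point (between the pads) lies 19 mm behind it; z points along the fingers, y is the line along which they close (so a half turn about z gives the same grasp; the last joint's range is limited). The gripper opens to 88 mm and grips with 3 to 60 N. Pads are 19 mm wide; open, the fingers measure 130 mm over their backs; the gripper's body (78 mm by 193 mm) begins 47 mm behind the grasp point.
Start: joints at [84.517, 20.546, 0.682, 0, -70.136, -16.507], TCP at [0.253, 0.626, 0.227] pointing down, gripper open.
Joint ranges: [-176.03, 176.03], [-82.01, 121.73], [-58.28, 71.71], [-173.87, 95.51], [-174.79, -0.11], [-173.66, 173.66]. Speed limits (degrees/s): [136.94, 136.94, 172.46, 180, 180, 180].

## Interface

Orientations are given as [roll, pitch, yaw] about the fixed x, y, z axes, in that order (R = Rz(yaw) Ry(pitch) Rx(roll)).
In Python, from plant import * gives the robot as it stands.
- The arm moves only by the tool move_arm, never from a script. Its argument "commands" is a list of rows, each a list of 7 numbers: the shift along the world's x, y, z in mm, then the turn, a rotation vector about the world's x, y, z in degrees, then the opening in per cent of the stroke, from 0 (shut) to 100 (fully open). In form: [[x, y, z, rx, ry, rz, fingers], ...]. A call has 1 to 20 rows; each row shifts and turns the commanded pose from where the row before left it; what a row does not reach is not made up. A row lasts 1/10 s, in which the tool goes at most 50 mm and 8.59 degrees, less where a joint would pass 70% of its speed; a pose out of reach is approached as far as the arm can. A call with a gripper value outside its range is refused whole. The fingers move at their own pace and stop on an object; "squeeze" is the grip in N (left out, the last holds). Time passes only in rows, so rows that do not move let the fingers close. It gives the time, the measured TCP pose, the force and the opening at its end, in the units of the state.
- get_state(): the state, without advancing time (a new reading comes with each control period).
- capture(name): name is "side" or "top" or "wrist"; returns a dict with "frame" (400x640x3 uint8, blue, green, red), "camera_matrix" (3x3 intrinsics, pixels), "world_to_cam" (4x4, takes a point from world to camera coordinates); the wrist camera has in their place "tool_from_camera" (4x4, takes a point from camera to tool coordinates, whose origin is the TCP and whose axes are the flange's). Camera axes: x right, y up, looking along -z (the intrinsics and any distortion apply to the point x, -y, -z); pixel columns grow to the right and rows downward; lengths in m; the calibration is good to about 2 mm. The wrist camera is an equidistant fisheye: a pixel r from the principal point sees the ray r / f radians off the axis. A picture is of the moment at which its call begins: read the wrist's pose just before it. There is no depth.
- close_job(): hands the job in, once; it reports no verdict.
The state is a dict: "time_s": time; "joints": joint angles; "qd": joint speeds; "joint_torque": joint torques, N m; "tcp_pos": TCP position; "eef_rot": TCP orientation; "contact_force": force on the tool from outside, world axes, zero at the start; "moment": the same for the moment, N m; "gripper_width": finger opening in m.
Only numpy, scipy, OpenCV 4.12 (cv2) and the standard library are available. Lean on these libraries where they do the work, as an engineer would, in place of code of your own. Each camera call takes 0.05 s, during which the arm holds its last target. There are 200 camera calls.

## Task

The crane hook tip is strapped to the slotted disc of the indexing fixture and has to be locked before its latch pin is fitted. With the fingertips, push one of the disc's upright pegs round until the slot in the disc's edge faces the lock bar, then push the bar by its upright post through into the slot until it is fully home. Leave the loose things on the bench lying where they are.

Things in the scene. Friction and masses are not known exactly. Their poses are not given: they have to be found in the camera images.
- fixture: grey cast-iron indexing fixture, fixed to the bench. Origin under the disc's vertical axis at bench level, z up; round base reaching 127 mm from the axis. On its -y side stands the lock bar's guide: 60 mm wide, 118 to 168 mm from the axis, keeper plate top 51 mm, screw heads 56 mm above the bench. The bar slides along the fixture's y axis; home is towards +y.
- index_disc (a joint): angle of the flat round steel disc in rad, growing counter-clockwise seen from above, free to turn both ways. 0 = its slot points along the fixture's +y, away from the bar; +pi or -pi = the slot faces the bar. Disc 200 mm diameter, top face 44 mm above the bench. Only bearing friction: 4 N at a peg turns it, it stops where left. A hook casting strapped on it reaches 50 mm from the axis, 89 mm high.
- slot_mouth (a point): middle of the mouth of the disc's slot, on the rim (100 mm from the axis) at the height of the disc's top face; moves with the disc. The slot is a radial notch in the edge, 20 mm wide and 32 mm deep, its mouth corners chamfered 5 mm
- slot_seat (a point): fixed point straight in front of the lock bar, 100 mm from the axis on the fixture's -y side, 44 mm above the bench: where the slot's mouth is when the slot faces the bar
- peg_a (a point): centre of the top of one of the disc's two upright steel turning pegs: 16 mm diameter, rising 40 mm from the disc (top 84 mm above the bench), 84 mm from the axis, a quarter turn clockwise from the slot seen from above; moves with the disc
- peg_b (a point): centre of the top of the other turning peg, the same, opposite peg_a (a quarter turn counter-clockwise from the slot)
- lock_bar (a joint): how far the lock bar is pushed, in m: 0 = drawn back, 0.040 = fully home against its stop, nose 28 mm inside the slot. Flat steel bar 16 mm wide, 12 mm thick, round nose. The disc's rim blocks it unless the slot faces it; the nose draws the disc true if the slot is within about 5 mm. Sliding friction about 2.5 N, no spring: it stays where left.
- push_post (a point): centre of the top of the upright steel push post on the outer end of the lock bar: 18 mm diameter, rising 37 mm from the bar, top 80 mm above the bench; moves with the bar: 221 mm from the disc's axis with the bar drawn back, 181 mm when home. Its outer side is pushed towards the disc's axis.
- bar_nose (a point): tip of the bar's round nose, at the height of the bar's top face (43 mm above the bench); moves with the bar
- roll_pin: black steel roll pin lying down, 12 mm diameter, 60 mm long; origin under its middle, x along it; loose, to be left alone
- pin_punch: aluminium pin punch lying down, 140 mm long, 15 mm thick; origin under its middle, x along it; loose, to be left alone
- hook_tip: spare yellow crane hook tip casting lying flat, about 85 mm across, 25 mm thick; origin at the middle of its bowl, on the bench; loose, to be left alone
- ring_gauge: steel ring gauge lying flat, 68 mm outside, 44 mm inside, 16 mm thick; origin under its centre; loose, to be left alone
- spring_pack: flat red latch spring pack, 85 x 55 x 21 mm; origin under its middle; loose, to be left alone
- shackle: galvanised bow shackle lying flat, about 76 x 75 x 20 mm; origin near its middle, on the bench; loose, to be left alone
- grease_tin: small plain tin standing upright, 56 mm diameter, 65 mm high; origin under its centre; loose, to be left alone
- hammer: hammer lying at the right of the bench, 280 mm long; x along it; loose, to be left alone

How it is judged:
By the outcome, as a careful person would: the job done as asked, in the order asked, and still so for the second after the job is handed in, with the robot touching nothing.
It also fails if it takes over 58 s, if anything falls off the work surface, if the arm or the gripper's body presses on something with over 40 N, if the wrist force passes 120 N, or if a joint passes its speed limit or range.

## Working session

There is one attempt and no reset: what is moved stays moved. The work goes in short steps, Python scripts to look and compute and a tool call to move; the robot and the scene stay as the last step left them, time stands still between calls to the robot, and variables do not carry over. Pictures are saved under pics/ and viewed, on a budget of 10 in all, crops included, one or two more only if the job needs it, and the job is handed in when it is done.

Besides the shell and the picture viewer there is one more tool, called after ">>>" as a command line: name --pt "numbers of a row" for each row, then --argument value for the rest. move_arm: Moves the arm, as the interface text tells. Its arguments: {"type":"object","properties":{"commands":{"type":"array"},"squeeze":{"type":"number"}},"required":["commands"]}

```bash
mkdir -p pics; cat > h.py <<'E'
from plant import *
import numpy as np, cv2
from scipy.spatial.transform import Rotation as R
def ray(c,u,v):
    K=c["camera_matrix"];M=np.array(c["world_to_cam"])
    d=np.linalg.inv(K)@[u,v,1]; d=np.array([d[0],-d[1],-d[2]])
    return -M[:3,:3].T@M[:3,3], M[:3,:3].T@d
def onz(c,u,v,z):
    o,d=ray(c,u,v); return o+d*(z-o[2])/d[2]
def proj(c,p):
    M=np.array(c["world_to_cam"]);q=M[:3,:3]@p+M[:3,3]
    k=c["camera_matrix"]@[q[0],-q[1],-q[2]]; return k[:2]/k[2]
E
python3 - <<'E'
from h import *
s=get_state(); print(s["time_s"],s["tcp_pos"],s["eef_rot"],s["gripper_width"])
for n in("top","side"):
    c=capture(n); cv2.imwrite(f"pics/{n}0.png",c["frame"]); print(n,c["camera_matrix"],c["world_to_cam"],[k for k in c])
E
```

```text
0.0 [0.25257174 0.62543788 0.22563053] [ 1.79906493e+02 -6.56944773e-03 -2.19971674e+01] 0.08792807887881972
top [[480.91537091   0.         321.34703908]
 [  0.         480.91537091 195.01054683]
 [  0.           0.           1.        ]] [[-0.01129996 -0.99991145  0.00702907 -0.09667772]
 [ 0.99829243 -0.01087821  0.05739239 -0.58070552]
 [-0.05731085  0.0076656   0.99832695 -1.33613556]
 [ 0.          0.          0.          1.        ]] ['frame', 'camera_matrix', 'world_to_cam']
side [[420.12941316   0.         309.09585822]
 [  0.         420.12941316 198.11831729]
 [  0.           0.           1.        ]] [[-0.93350375 -0.35818527 -0.01655464  0.50907753]
 [ 0.23015139 -0.63394595  0.73833791 -0.25539133]
 [-0.27495651  0.68543114  0.67422776 -0.93130488]
 [ 0.          0.          0.          1.        ]] ['frame', 'camera_matrix', 'world_to_cam']
```

View pics/top0.png

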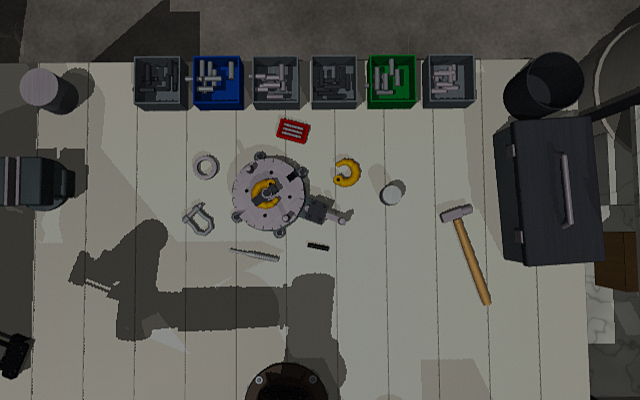

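View pics/side0.png

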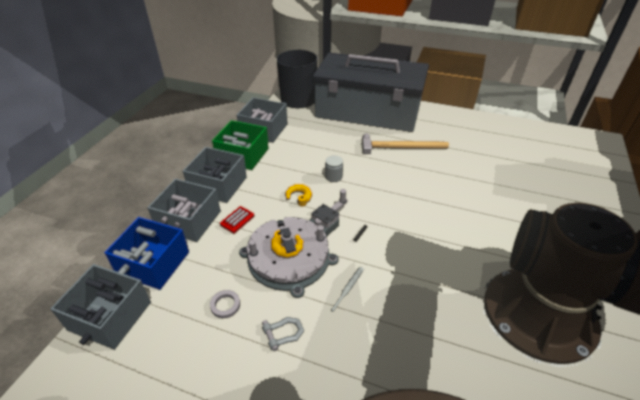

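The top view shows the fixture disc around (268,193), with the guide at (320,208) and the post at about (342,218). The side view shows the disc at (288,250) and the post at (343,197). I'll enlarge both.

```bash
python3 - <<'E'
from h import *
a=cv2.imread("pics/top0.png")[140:260,220:360]; b=cv2.imread("pics/side0.png")[180:300,230:370]
a=cv2.resize(a,None,fx=4.2,fy=4.2,interpolation=2);b=cv2.resize(b,None,fx=4.2,fy=4.2,interpolation=2)
a=cv2.convertScaleAbs(a,alpha=1.5)
cv2.imwrite("pics/c1.png",cv2.resize(a,(800,int(800*120/140)))[:600]) 
cv2.imwrite("pics/c2.png",b)
c=capture("top")
for u,v in((268,193),(342,218),(320,208)):print(onz(c,u,v,.05))
E
```

```text
[0.58482293 0.043428   0.05      ]
[ 0.51403498 -0.15870311  0.05      ]
[ 0.54208695 -0.09876875  0.05      ]
```

View pics/c1.png

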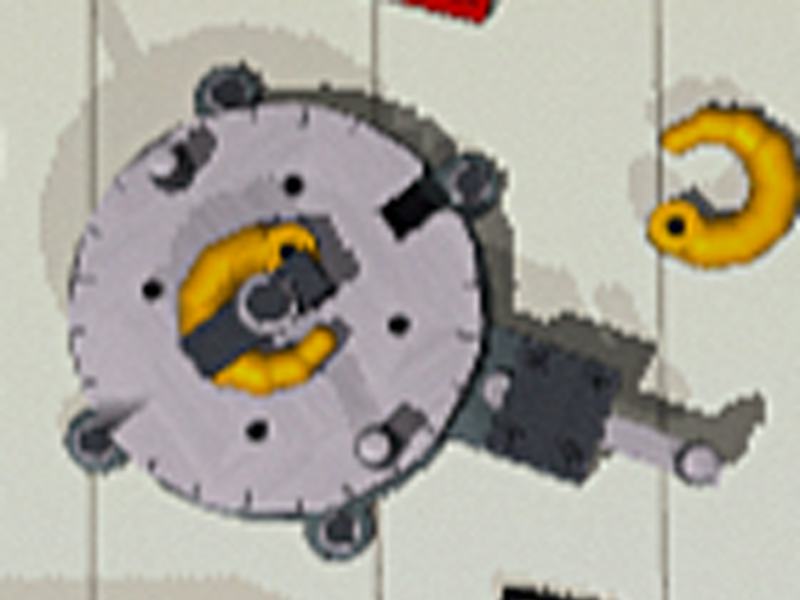

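View pics/c2.png

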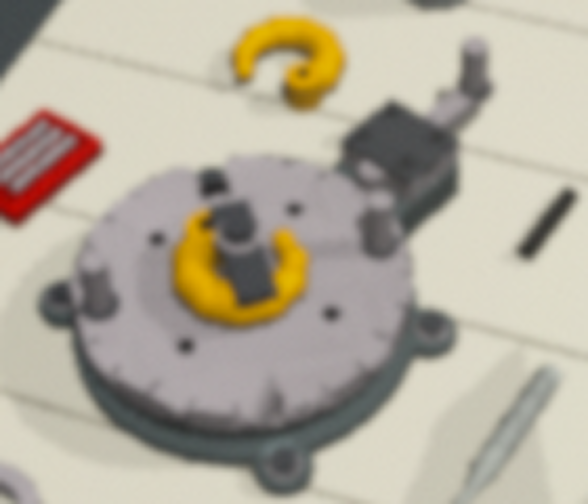

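The top crop (5.71× scale) shows:
- disc rim spanning roughly x 72–487, y 100–515
- slot mouth near (435,183)
- pegs at (172,160) and (375,445)
- post top at (695,462)

The side crop agrees with this.

```bash
python3 - <<'E'
from h import *
c=capture("top"); s=capture("side"); k=800/140
P=lambda x,y,z: onz(c,220+x/k,140+y/k,z)
C=P(279,308,.044); M=P(435,183,.044); A=P(172,160,.084);B=P(375,445,.084);Q=P(695,462,.080)
f=s["frame"]
for n,p in dict(C=C,M=M,A=A,B=B,Q=Q).items():
    d=(p-C)[:2]; print(n,p.round(4),"r",np.hypot(*d).round(4),"ang",np.degrees(np.arctan2(d[1],d[0])).round(1),"side crop",((proj(s,p)-[230,180])*4.2).round())
for n,(x,y) in dict(ring=(206,166),shackle=(198,217),punch=(255,254),pin=(318,245),tin=(391,193),hook=(347,172),spring=(293,130)).items(): 
    print(n,onz(c,x,y,.015).round(3))
E
```

```text
C [0.5827 0.0418 0.044 ] r 0.0 ang 0.0 side crop [246. 273.]
M [ 0.6424 -0.0339  0.044 ] r 0.0964 ang -51.7 side crop [205. 162.]
A [0.6503 0.0875 0.084 ] r 0.0817 ang 34.1 side crop [100. 252.]
B [ 0.5157 -0.0067  0.084 ] r 0.0827 ang -144.1 side crop [382. 198.]
Q [ 0.5062 -0.1561  0.08  ] r 0.2122 ang -111.1 side crop [475.  46.]
ring [0.665 0.222 0.015]
shackle [0.522 0.244 0.015]
punch [0.417 0.084 0.015]
pin [ 0.44  -0.092  0.015]
tin [ 0.583 -0.3    0.015]
hook [ 0.644 -0.176  0.015]
spring [ 0.765 -0.025  0.015]
```

Angles agree to about 2°: slot about -55°, bar about -111°, so the disc needs about 56° clockwise. I'll fork peg_b (at +35°) between the partly opened fingertips and push it round. First move goes above it.

>>> move_arm --pt "20 -27 0 0 0 3 30" --pt "20 -27 0 0 0 3 30" --pt "20 -27 0 0 0 3 30" --pt "20 -27 0 0 0 3 30" --pt "20 -27 0 0 0 3 30" --pt "20 -27 0 0 0 3 30" --pt "20 -27 0 0 0 3 30" --pt "20 -27 0 0 0 3 30" --pt "20 -27 0 0 0 3 30" --pt "20 -27 0 0 0 3 30" --pt "20 -27 0 0 0 3 30" --pt "20 -27 0 0 0 3 30" --pt "20 -27 0 0 0 3 30" --pt "20 -27 0 0 0 3 30" --pt "20 -27 0 0 0 3 30" --pt "20 -27 0 0 0 3 30" --pt "20 -27 0 0 0 3 30" --pt "20 -27 0 0 0 3 30" --pt "20 -27 0 0 0 3 30" --pt "17 -25 0 0 0 0 30"

```text
time_s: 2.25
tcp_pos: [0.6505, 0.0865, 0.2264]
eef_rot: [-180.0, 0.0, 35.1]
contact_force: [1.2, 0.7, -0.8]
gripper_width: 0.0265
```

```bash
cat >> h.py <<'E'
def wray(c,s,u,v):
    K=c["camera_matrix"];T=np.array(c["tool_from_camera"])
    x,y=(u-K[0,2])/K[0,0],(v-K[1,2])/K[1,1]; t=np.hypot(x,y)+1e-12
    d=np.array([np.sin(t)*x/t,-np.sin(t)*y/t,-np.cos(t)])
    Rt=R.from_euler("xyz",s["eef_rot"],degrees=True).as_matrix()
    return Rt@T[:3,3]+s["tcp_pos"], Rt@T[:3,:3]@d
def wonz(c,s,u,v,z):
    o,d=wray(c,s,u,v); return o+d*(z-o[2])/d[2]
def shot(name):
    s=get_state(); c=capture("wrist"); cv2.imwrite(f"pics/{name}.png",c["frame"])
    np.save(f"pics/{name}.npy",dict(s=s,K=c["camera_matrix"],T=c["tool_from_camera"]),allow_pickle=True); return s,c
def load(name):
    d=np.load(f"pics/{name}.npy",allow_pickle=True).item()
    return dict(camera_matrix=np.array(d["K"]),tool_from_camera=np.array(d["T"])),d["s"]
E
python3 - <<'E'
from h import *
s,c=shot("w1"); print(s["time_s"],s["tcp_pos"],s["eef_rot"],s["joints"],s["gripper_width"],c["tool_from_camera"],c["camera_matrix"])
E
```

```text
2.25 [0.65052347 0.08649343 0.22637066] [-1.79998606e+02  1.22403569e-02  3.50967383e+01] [ 2.45678832e+01  1.88120289e+01 -1.88582945e+00  9.25648752e-04
 -6.93144306e+01  1.00528528e+02] 0.026500970049748978 [[ 5.96147314e-04  9.64099746e-01  2.65539686e-01  7.15298006e-02]
 [ 9.99999180e-01 -2.73756399e-04 -1.25110621e-03  7.33239769e-04]
 [-1.13349799e-03  2.65540214e-01 -9.64099118e-01 -1.57683993e-01]
 [ 0.00000000e+00  0.00000000e+00  0.00000000e+00  1.00000000e+00]] [[309.70691629   0.         321.28755576]
 [  0.         309.70691629 197.41490594]
 [  0.           0.           1.        ]]
```

View pics/w1.png

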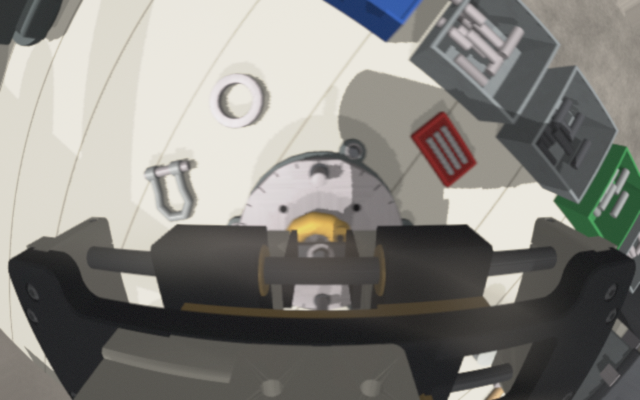

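The wrist view shows peg_b's top near (320,170), the hook at (318,228) and the disc around it; the fingers block the rest.

```bash
python3 - <<'E'
from h import *
c,s=load("w1")
print(wonz(c,s,320,170,.084), wonz(c,s,351,147,.02))
# disc rim points on z=.044 from polar scan impossible w/o mask: refine in top view
t=capture("top"); f=t["frame"]; 
g=cv2.cvtColor(f,cv2.COLOR_BGR2HSV)
cv2.imwrite("pics/t1.png",cv2.resize(cv2.convertScaleAbs(f[140:260,220:360],alpha=1.5),None,fx=5,fy=5,interpolation=2))
# ray top of peg via two views
E
```

```text
[0.66419353 0.09629998 0.084     ] [0.69832616 0.07579257 0.02      ]
```

```bash
python3 - <<'E'
from h import *
c,s=load("w1")
a=cv2.imread("pics/w1.png")[130:250,230:420]
cv2.imwrite("pics/w1c.png",cv2.resize(a,None,fx=4,fy=4,interpolation=2))
t=capture("top");k=800/140
for x,y,z in((472,180,.02),(230,92,.02),(95,438,.02),(340,528,.02)):print(onz(t,220+x/k,140+y/k,z))
for v in(170,176,182,188):print(v,wonz(c,s,320,v,.084))
E
```

```text
[ 0.64627911 -0.05107859  0.02      ]
[0.6911288  0.06783551 0.02      ]
[0.52139046 0.13453279 0.02      ]
[0.47609368 0.01497556 0.02      ]
170 [0.66419353 0.09629998 0.084     ]
176 [0.65926029 0.09283543 0.084     ]
182 [0.65428799 0.08934386 0.084     ]
188 [0.6492724  0.08582227 0.084     ]
```

View pics/w1c.png

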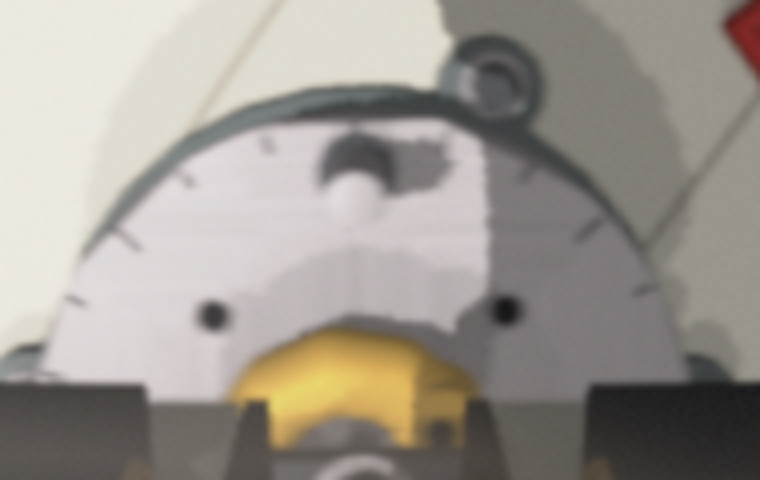

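Peg_b is centred between the fingers; the two views put its top at about (0.654,0.090). Descending over it.

>>> move_arm --pt "3 3 -20 0 0 0 34" --pt "0 0 -25 0 0 0 34" --pt "0 0 -25 0 0 0 34" --pt "0 0 -25 0 0 0 34" --pt "0 0 -25 0 0 0 34" --pt "0 0 -15 0 0 0 34" --pt "0 0 -10 0 0 0 34" --pt "0 0 -10 0 0 0 34" --pt "0 0 -10 0 0 0 34" --pt "0 0 -5 0 0 0 34" --pt "0 0 0 0 0 0 34"

```text
time_s: 3.5
tcp_pos: [0.6525, 0.0908, 0.056]
eef_rot: [-180.0, 0.0, 35.0]
contact_force: [-0.4, -0.5, -0.2]
gripper_width: 0.0298
```

```bash
python3 -c "
import numpy as np
a=np.radians(35.9-4*np.arange(17));p=83.3*np.c_[np.cos(a),np.sin(a)];print(np.diff(p,axis=0).round(1).tolist())"
```

```text
[[3.2, -4.8], [2.9, -5.0], [2.5, -5.2], [2.2, -5.4], [1.8, -5.5], [1.4, -5.6], [1.0, -5.7], [0.6, -5.8], [0.2, -5.8], [-0.2, -5.8], [-0.6, -5.8], [-1.0, -5.7], [-1.4, -5.6], [-1.8, -5.5], [-2.2, -5.4], [-2.6, -5.2]]
```

>>> move_arm --pt "3.2 -4.8 0 0 0 -4 34" --pt "2.9 -5 0 0 0 -4 34" --pt "2.5 -5.2 0 0 0 -4 34" --pt "2.2 -5.4 0 0 0 -4 34" --pt "1.8 -5.5 0 0 0 -4 34" --pt "1.4 -5.6 0 0 0 -4 34" --pt "1 -5.7 0 0 0 -4 34" --pt "0.6 -5.8 0 0 0 -4 34" --pt "0.2 -5.8 0 0 0 -4 34" --pt "-0.2 -5.8 0 0 0 -4 34" --pt "-0.6 -5.8 0 0 0 -4 34" --pt "-1 -5.7 0 0 0 -4 34" --pt "-1.4 -5.6 0 0 0 -4 34" --pt "0 0 0 0 0 0 34"

```text
time_s: 4.9
tcp_pos: [0.6655, 0.0189, 0.0572]
eef_rot: [-180.0, -0.0, -17.1]
contact_force: [0.0, 0.1, 0.4]
gripper_width: 0.0301
```

```bash
python3 - <<'E'
from h import *
c=capture("top"); a=cv2.convertScaleAbs(c["frame"][140:245,220:360],alpha=1.5)
a=cv2.resize(a,(800,600),interpolation=2); cv2.imwrite("pics/t2.png",a)
E
```

```text
(no output)
```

View pics/t2.png

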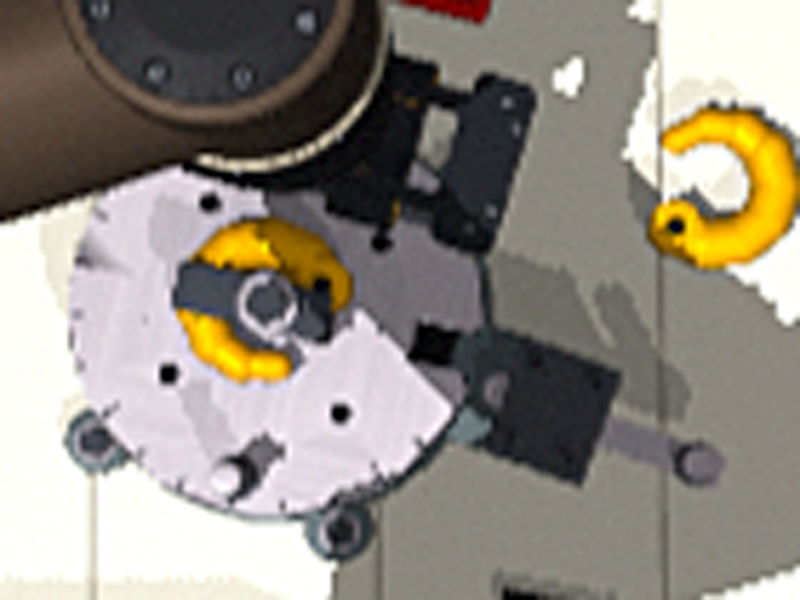

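The disc has turned: peg_a's top is at (235,478) and the slot runs from (412,342) to about (465,350), still short of the bar line through (490,390) and (698,462).

```bash
python3 - <<'E'
from h import *
c=capture("top"); k=800/140
P=lambda x,y,z: onz(c,220+x/k,140+y/k,z)[:2]
for C in (np.array([.5827,.0418]),np.array([.585,.042])):
  for n,p in dict(peg0=P(375,445,.084),peg1=P(235,478,.084),slotin=P(430,343,.044),nose=P(493,390,.043),post=P(698,462,.080)).items():
    d=p-C; print(n,p.round(4),np.hypot(*d).round(4),np.degrees(np.arctan2(d[1],d[0])).round(1))
a=P(600,435,.043);b=P(493,390,.043)
print(P(698,462,.08)-b, get_state()["tcp_pos"])
E
```

```text
peg0 [ 0.5157 -0.0067] 0.0827 -144.1
peg1 [0.5011 0.0586] 0.0833 168.4
slotin [ 0.565  -0.0309] 0.0748 -103.7
nose [ 0.542 -0.061] 0.1105 -111.6
post [ 0.5061 -0.1575] 0.2135 -111.0
peg0 [ 0.5157 -0.0067] 0.0847 -144.9
peg1 [0.5011 0.0586] 0.0855 168.8
slotin [ 0.565  -0.0309] 0.0756 -105.4
nose [ 0.542 -0.061] 0.1116 -112.6
post [ 0.5061 -0.1575] 0.2145 -111.6
[-0.03588744 -0.09651015] [0.66588237 0.01914888 0.05724192]
```

About 9° remain.

>>> move_arm --pt "-1.8 -5.5 0 0 0 -4 34" --pt "-2.2 -5.4 0 0 0 -4 34" --pt "-0.6 -1.3 0 0 0 -1 34" --pt "0 0 0 0 0 0 34" --pt "0.6 1.3 0 0 0 0 34" --pt "1 2.5 0 0 0 0 34" --pt "0 0 10 0 0 0 34" --pt "0 0 20 0 0 0 34" --pt "0 0 30 0 0 0 34" --pt "0 0 40 0 0 0 34" --pt "0 30 40 0 0 0 34" --pt "0 40 40 0 0 0 34" --pt "0 40 0 0 0 0 34" --pt "0 40 0 0 0 0 34" --pt "0 40 0 0 0 0 34" --pt "0 0 0 0 0 0 34"

```text
time_s: 6.6
tcp_pos: [0.6621, 0.2005, 0.2322]
eef_rot: [-180.0, -0.0, -25.7]
contact_force: [0.4, -0.2, -0.6]
gripper_width: 0.0296
```

```bash
python3 - <<'E'
from h import *
c=capture("top"); a=cv2.convertScaleAbs(c["frame"][140:245,220:360],alpha=1.5)
a=cv2.resize(a,(800,600),interpolation=2); cv2.imwrite("pics/t3.png",a)
E
```

```text
(no output)
```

View pics/t3.png

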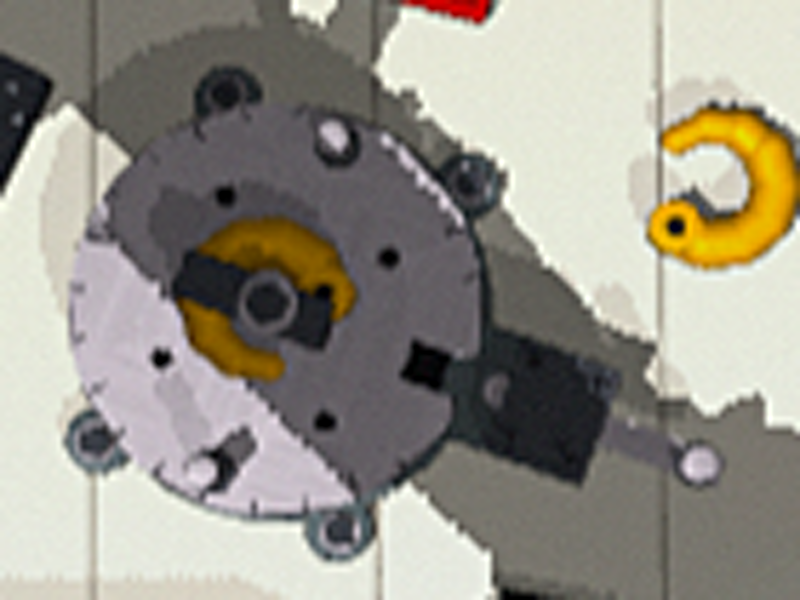

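Pegs' tops are now at (333,135) and (208,469), and the slot's dark part is centred at about (426,366), pointing at the bar.

```bash
python3 - <<'E'
from h import *
c=capture("top"); k=800/140
P=lambda x,y,z: onz(c,220+x/k,140+y/k,z)[:2]
an=lambda d:np.degrees(np.arctan2(d[1],d[0])).round(1)
pb,pa=P(333,135,.084),P(208,469,.084); print("slot from pegs",an(pb-pa)-90, "mid",(pa+pb)/2)
C=np.array([.584,.042]); sl=P(426,366,.04); print(sl,an(sl-C), "post",P(699,463,.08),an(P(699,463,.08)-C),"nose",an(P(493,390,.043)-C))
# guide direction: guide centre (keeper plate corners)
q=[P(x,y,.051) for x,y in((507,338),(622,370),(585,485),(478,448))]; print(np.mean(q,0),an(np.mean(q,0)-C))
# holes: bolt hole pattern orientation
h=[P(*p,.044) for p in((226,195),(389,257),(324,421),(161,357))];print("holes mid",np.mean(h,0),[an(x-np.mean(h,0)) for x in h])
E
```

```text
slot from pegs -110.8 mid [0.58339296 0.0415742 ]
[ 0.55407938 -0.02865295] -113.0 post [ 0.50566996 -0.15796   ] -111.4 nose -112.2
[ 0.53183084 -0.08743075] -112.0
holes mid [0.58302984 0.04370413] [np.float64(23.2), np.float64(-66.7), np.float64(-157.1), np.float64(113.0)]
```

Pegs, holes and slot all put the slot at -111° to -113°, and the bar is at about -111.5°, so it's aligned within the 3° capture. Next I move behind the push post with the fingers shut and the broad face toward the axis.

>>> move_arm --pt "-9 -20 0 0 0 -4.5 0" --pt "-9 -20 0 0 0 -4.5 0" --pt "-9 -20 0 0 0 -4.5 0" --pt "-9 -20 0 0 0 -4.5 0" --pt "-9 -20 0 0 0 -4.5 0" --pt "-9 -20 0 0 0 -4.5 0" --pt "-9 -20 0 0 0 -4.5 0" --pt "-9 -20 0 0 0 -4.5 0" --pt "-9 -20 0 0 0 -4.5 0" --pt "-9 -20 0 0 0 -4.5 0" --pt "-9 -20 0 0 0 -4.5 0" --pt "-9 -20 0 0 0 -4.5 0" --pt "-9 -20 0 0 0 -4.5 0" --pt "-9 -20 0 0 0 -4.5 0" --pt "-9 -20 0 0 0 -4.5 0" --pt "-9 -20 0 0 0 -4.5 0" --pt "-9 -20 0 0 0 -4.5 0" --pt "-9 -20 0 0 0 -4.5 0" --pt "-9 -20 0 0 0 -4.8 0" --pt "-1 -15 0 0 0 0 0"

```text
time_s: 8.7
tcp_pos: [0.4887, -0.2009, 0.2327]
eef_rot: [-180.0, 0.0, -112.0]
contact_force: [1.3, -0.1, 0.7]
gripper_width: 0.0007
```

>>> move_arm --pt "0 0 -20 0 0 0 0" --pt "0 0 -25 0 0 0 0" --pt "0 0 -30 0 0 0 0" --pt "0 0 -30 0 0 0 0" --pt "0 0 -25 0 0 0 0" --pt "0 0 -20 0 0 0 0" --pt "0 0 -15 0 0 0 0" --pt "0 0 -13 0 0 0 0" --pt "0 0 0 0 0 0 0"

```text
time_s: 9.6
tcp_pos: [0.4887, -0.1997, 0.0528]
eef_rot: [179.8, -0.1, -111.9]
contact_force: [-0.3, -0.5, 0.5]
gripper_width: 0.0004
```

```bash
python3 - <<'E'
from h import *
s=capture("side"); a=s["frame"][150:270,270:430]
cv2.imwrite("pics/s4.png",cv2.resize(a,(800,600),interpolation=2))
E
```

```text
(no output)
```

View pics/s4.png

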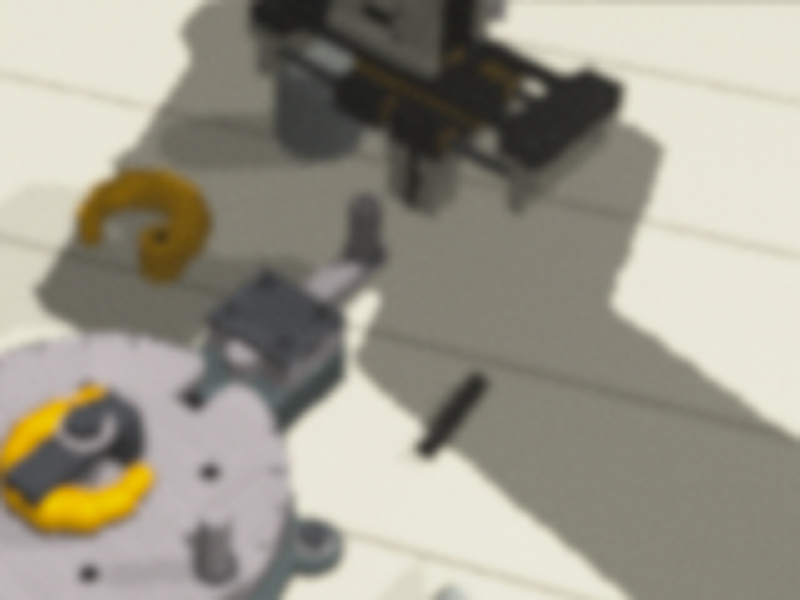

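The shut fingers stand just behind the post, in line with the bar. They're 261 mm from the axis, so home should come after about 61 mm of travel. Pushing.

>>> move_arm --pt "1.8 4.7 0 0 0 0 0" --pt "1.8 4.7 0 0 0 0 0" --pt "1.8 4.7 0 0 0 0 0" --pt "1.8 4.7 0 0 0 0 0" --pt "1.8 4.7 0 0 0 0 0" --pt "1.8 4.7 0 0 0 0 0" --pt "1.8 4.7 0 0 0 0 0" --pt "1.8 4.7 0 0 0 0 0" --pt "0 0 0 0 0 0 0"

```text
time_s: 10.55
tcp_pos: [0.5051, -0.1606, 0.0539]
eef_rot: [-180.0, 0.0, -111.8]
contact_force: [-0.7, -0.4, -0.6]
gripper_width: 0.0001
```

>>> move_arm --pt "1.5 3.7 0 0 0 0 0" --pt "1.5 3.7 0 0 0 0 0" --pt "1.5 3.7 0 0 0 0 0" --pt "0.7 1.9 0 0 0 0 0" --pt "0.7 1.9 0 0 0 0 0" --pt "0 0 0 0 0 0 0"

```text
time_s: 11.15
tcp_pos: [0.5106, -0.1461, 0.0538]
eef_rot: [180.0, 0.0, -111.8]
contact_force: [-0.6, -0.6, 0.5]
gripper_width: 0.0006
```

>>> move_arm --pt "0.4 0.9 0 0 0 0 0" --pt "0.4 0.9 0 0 0 0 0" --pt "0.4 0.9 0 0 0 0 0" --pt "0.4 0.9 0 0 0 0 0"

```text
time_s: 11.55
tcp_pos: [0.512, -0.1428, 0.0538]
eef_rot: [180.0, -0.0, -111.8]
contact_force: [-1.2, -1.5, 0.7]
gripper_width: 0.0003
```

>>> move_arm --pt "0.4 0.9 0 0 0 0 0" --pt "0.4 0.9 0 0 0 0 0" --pt "0.4 0.9 0 0 0 0 0"

```text
time_s: 11.85
tcp_pos: [0.5122, -0.1416, 0.0539]
eef_rot: [179.9, -0.2, -111.8]
contact_force: [-4.1, -15.5, 1.6]
gripper_width: 0.0007
```

```bash
python3 - <<'E'
from h import *
s=capture("side"); a=s["frame"][150:270,270:430]
cv2.imwrite("pics/s5.png",cv2.resize(a,(800,600),interpolation=2)); print(get_state()["contact_force"])
E
```

```text
[ -3.64184211 -13.00229044   0.74063566]
```

View pics/s5.png

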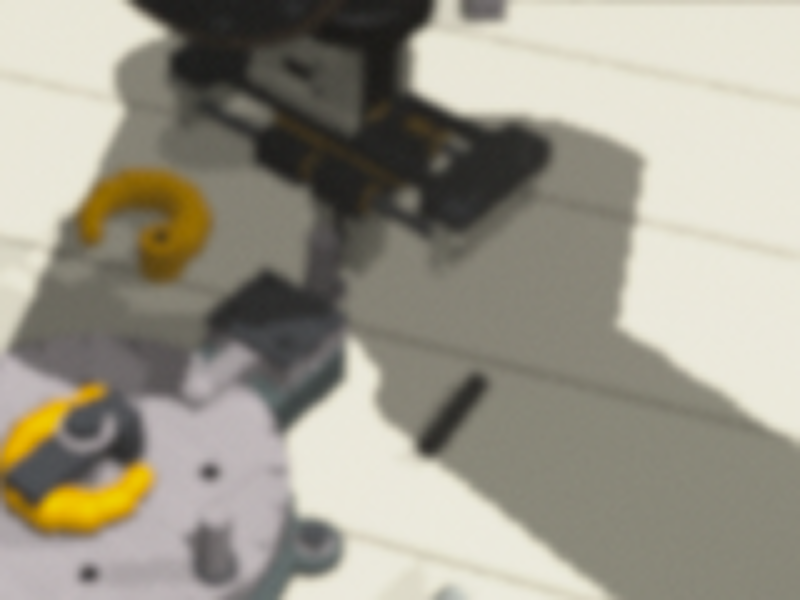

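The bar's nose is in the slot at (215,365), and the force has jumped to 16 N where home is expected. I'll press slightly more, then back off, lift clear and check from above.

>>> move_arm --pt "0.4 0.9 0 0 0 0 0" --pt "0 0 0 0 0 0 0"

```text
time_s: 12.1
tcp_pos: [0.5122, -0.1415, 0.0539]
eef_rot: [179.9, -0.2, -111.8]
contact_force: [-4.2, -17.3, 2.3]
gripper_width: 0.0006
```

>>> move_arm --pt "-1 -3 0 0 0 0 0" --pt "-4 -9 0 0 0 0 0" --pt "-5 -12 0 0 0 0 0" --pt "0 0 20 0 0 0 0" --pt "0 0 30 0 0 0 0" --pt "0 0 40 0 0 0 0" --pt "0 0 40 0 0 0 0" --pt "0 -30 20 0 0 0 0" --pt "0 -35 0 0 0 0 0" --pt "0 -35 0 0 0 0 0" --pt "0 -35 0 0 0 0 0" --pt "0 0 0 0 0 0 0" --pt "0 0 0 0 0 0 0"

```text
time_s: 13.4
tcp_pos: [0.5033, -0.2992, 0.2035]
eef_rot: [180.0, 0.0, -111.9]
contact_force: [-0.2, -0.0, -0.3]
gripper_width: 0.0007
```

```bash
python3 - <<'E'
from h import *
c=capture("top"); a=cv2.convertScaleAbs(c["frame"][140:245,220:360],alpha=1.5)
a=cv2.resize(a,(800,600),interpolation=2); cv2.imwrite("pics/t6.png",a)
E
```

```text
(no output)
```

View pics/t6.png

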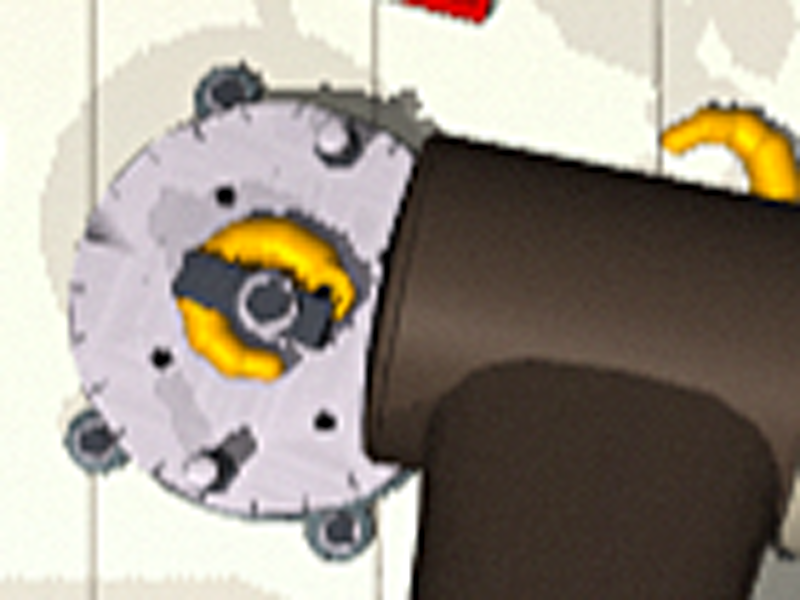

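The arm hides the bar here, though the disc hasn't moved. I'll take one check from the side camera, with the expected drawn-back and home post positions marked.

```bash
python3 - <<'E'
from h import *
s=capture("side"); a=cv2.resize(s["frame"][150:270,270:430],(800,600),interpolation=2)
u=np.array([np.cos(np.radians(-111.5)),np.sin(np.radians(-111.5))])
for r in(.181,.221):
    p=(proj(s,np.r_[np.array([.584,.043])+r*u,.08])-[270,150])*5; print(r,p); cv2.drawMarker(a,tuple(int(v) for v in p),(0,0,255),0,14,1)
for r in(.072,):
    p=(proj(s,np.r_[np.array([.584,.043])+r*u,.043])-[270,150])*5; cv2.drawMarker(a,tuple(int(v) for v in p),(0,255,0),0,14,1)
cv2.imwrite("pics/s7.png",a)
E
```

```text
0.181 [327.39161871 236.18952425]
0.221 [375.22708572 198.59058019]
```

View pics/s7.png

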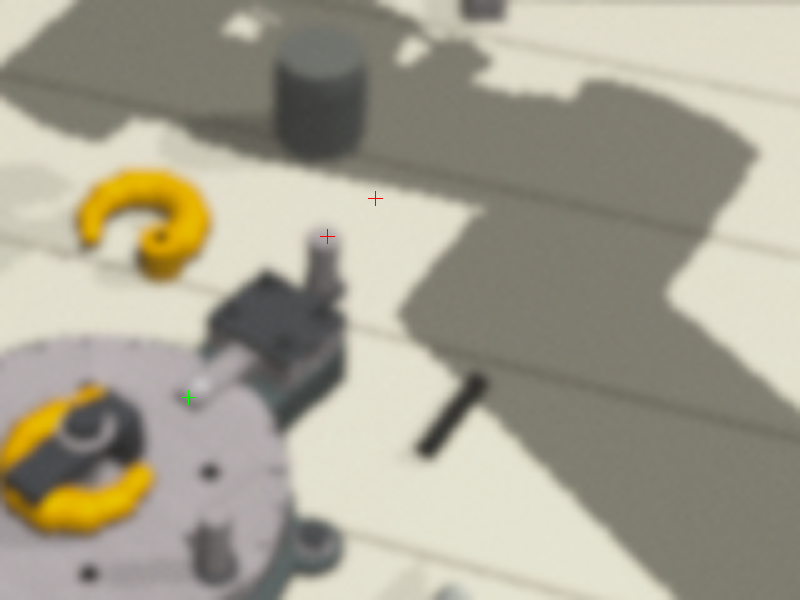

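The post top sits on the predicted home mark at (327,236), and the nose is deep in the slot at (190,393). The loose things visible (hook tip, tin, roll pin) haven't moved. Handing in.

```bash
python3 -c "
from plant import *
print(close_job())"
```

```text
the job is handed in; nothing more can be done
None
```

The slot now faces the lock bar, and the bar is pushed fully home. I handed the job in after about 13.5 s of robot time, with the arm clear of everything.

- **Disc:** I straddled peg_b with the partly open fingertips and pushed it about 57° clockwise. Before pushing the bar, the pegs, disc holes and slot put the slot at -111° to -113°, against about -111.5° for the bar.
- **Bar:** I pushed the post with the shut fingers until it stopped firmly. The force rose from about 2 N to 17 N, and the fingers were 198 mm from the disc's axis, against about 199.5 mm expected at home. In the last side picture the post's top was on the predicted home mark, and the nose was deep in the slot.
- **Loose things:** I touched none of them. The last side picture shows the spare hook tip, tin and roll pin where they were. I did not check the others again, but the arm did not work near them.

**Disagreements:**
- The wrist and top cameras differed by about 6 mm on peg_b's position. I used a value between them.
- In the last top picture the arm hid the bar, so the home check rests on the side camera and the force.

I viewed 11 pictures, one over the budget of 10.

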